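Clamp a two-part plaster mould with the ratchet clamp

TASK

Stand the two-part plaster mould upright on the clamp's bed between the jaws, with its seam facing the jaws so that its two halves will be pressed together. Then squeeze the clamp's trigger again and again, letting it spring back each time, until the sliding jaw holds the mould firmly against the fixed jaw (the trigger has gone distinctly stiff), but stop there: squeezing on against a stiff trigger crushes the plaster. Let the trigger spring back, leave the clamp holding the mould, and do not shift the other things on the bench.

Things in the scene. Friction and masses are not known exactly. Their poses are not given: they have to be found in the camera images.
- mould: Closed two-part plaster mould: off-white block 52 (its x) by 42 (y) by 60 mm high, 0.18 to 0.29 kg. A dark seam runs round it at the middle of x (two halves); 14 mm dark pour mark on top. Origin: centre of the underside, z up. Stands loose right of the clamp (seen from the robot). In the clamp its x lies along the clamp's x, either way round, so the jaws press its 42 x 60 mm faces.
- clamp: Ratchet clamp fixed to the bench. Origin on the bench under its base plate; x runs level along it from the fixed jaw (negative) to the handle (positive), z up. Plate 290 x 70 x 12 mm, x -155 to 135 mm; its top, z = 12 mm, is the bed. A clamped mould has its centre at x = -89 mm, y = 0. Grey housing x 28 to 90 mm, 40 mm wide, top z = 95 mm. Toothed bar at z 33 to 50 mm.
- fixed_jaw (a point): Point on the inner face of the fixed jaw, at clamp x = -115 mm, y = 0, z = 40 mm; axes as the clamp's, so the mould goes on its +x side. The jaw is a dark steel plate 50 mm wide, 12 mm thick, its top 75 mm above the bench.
- pad: Black rubber face of the sliding jaw, 40 x 40 x 8 mm, sprung on it with 4 N/mm (20 mm), so it stays put on the mould while force builds. Origin: centre of the face that meets the mould, z = 40 mm; axes as the clamp's. At the start 72 to 92 mm from the fixed jaw's face. Firm: over 18 N on the mould once the trigger is let go; the plaster is crushed above 50 N at any moment.
- trigger (a joint): Trigger angle, rad: 0 let go, 0.36 fully squeezed to the handle (hard stop); springs back. Pivot at clamp x = 50, z = 85 mm, along y. A full squeeze moves the free jaw 6 mm; 3.2 mm teeth hold it, no release. Let go, the jaw slips back up to 3.2 mm (13 N), so end on a squeeze of 32 to 44 N at the pad: felt at the cross bar as 14 to 18 N (2 to 4 N while the jaw runs free, 20 N at 50 N).
- trigger_bar (a point): Centre of the round black cross bar at the trigger's end: 14 mm thick, 30 mm long along clamp y, 75 mm from the pivot, 159 mm above the bench. At rest at clamp x = 37 mm, squeezed 63 mm. Squeeze it to clamp +x: draw it with the fingertips from its jaw side, or close the fingers over bar and handle (60 mm over both at rest, 33 mm squeezed; the handle does not move).
- handle_top (a point): Top centre of the fixed black handle, an upright bar 14 mm (clamp x 75.5 to 89.5 mm) by 28 mm (y), its top 170 mm above the bench; axes as the clamp's. The trigger stands on its jaw side.
- bowl: Blue rubber mixing bowl, 110 mm across, 65 mm high; origin at the centre of its underside. Leave alone.
- cup: White measuring cup, 60 mm across, 65 mm high; origin at the centre of its underside. Leave alone.
- jar: Amber jar with a steel lid, 60 mm across, 85 mm high; origin at the centre of its underside. Leave alone.
- spatula: Spatula with a wooden handle, 200 mm long, lying along its x; leave alone.
- spare_half: A single odd mould half lying flat, 60 x 48 mm, only 24 mm high, plaster; origin at the centre of its underside. Leave alone.
Not all that is in view belongs to the job. Leave any purple or red look-alike of the mould alone.

How it is judged:
On the way, in this order (a step that is already met when the one before it is completed fails the run):
1. the mould stands on the clamp's bed between the jaws, within 12 mm of the clamp's centre line, its seam facing the jaws within 0.2 rad, let go (x of mould in the frame of clamp between -0.0915 and -0.05 m and y of mould in the frame of clamp between -0.012 and 0.012 m and z of mould in the frame of clamp between 0.01 and 0.0145 m and angle between mould's own z axis and vertical below 0.1 rad and angle between the x axis of mould and the x axis of clamp, either way round below 0.2 rad and contact force between the fingers and mould below 0.2 N), for 0.2 s.
2. a squeeze of the trigger presses the pad on the mould with more than 18 N (contact force between pad and mould above 18 N and value of joint trigger above 0.05 rad), for 0.03 s.
At the end, for the whole second after the job is handed in: Mould upright on the bed (0.1 rad), against the fixed jaw (3 mm), within 14 mm of the clamp's centre line, square to the jaws (0.1 rad), seam facing them; pad presses it with over 18 N by the ratchet alone; trigger sprung back (under 0.06 rad); all at rest (contact force between pad and mould above 18 N and value of joint trigger below 0.06 rad and x of mould in the frame of clamp between -0.0915 and -0.086 m and y of mould in the frame of clamp between -0.014 and 0.014 m and z of mould in the frame of clamp between 0.01 and 0.0155 m and angle between mould's own z axis and vertical below 0.1 rad and angle between the x axis of mould and the x axis of clamp, either way round below 0.1 rad and linear speed of mould below 0.02 m/s); the robot touches nothing.
It fails at once if the pad presses the mould with more than 50 N: the plaster is crushed (contact force between pad and mould above 50 N).
It fails at once if the bowl, cup, jar, spatula or spare half is shifted by more than 30 mm (distance of any of bowl, cup, jar, spatula, spare_half from where it was at the start of the episode above 0.03 m).
It also fails if it takes over 64 s, if anything falls off the work surface, if the arm or the gripper's body presses on something with over 40 N, if the wrist force passes 120 N, or if a joint passes its speed limit or range.

ROBOT

A 7-joint arm with a two-finger parallel gripper is mounted at the origin on the work surface. World frame = base frame: x ahead of the robot, y to its left, z up, the work surface at z = 0. Lengths are in m, angles in rad, forces in N, time in s.
With the tool pointing down it reaches from about 0.4 to 0.85 m from the base axis. Payload 10.4 kg.
Tool frame: the origin (TCP) lies midway between the tips of the shut fingers; the grasp point (between the pads) lies 19 mm behind it (manip.tcp_to_grasp is the distance from the TCP to the grasp point, in m); x points along the fingers, y is the direction in which the jaws open and shut, and the axes are right-handed (so a half turn about x gives the same grasp; the last joint's range is limited). The gripper opens to 85 mm and grips with 20 to 120 N. Pads are 22 mm wide; open, the fingers measure 114 mm over their backs; the gripper's body (76 mm by 85 mm) begins 54 mm behind the grasp point. The pads swing forward as they close: fully open they stand 13 mm farther back than shut.
Start: joints at [1.186, 0.332, -0.065, 1.46, 0.022, 1.35, -0.088], TCP at [0.221, -0.585, 0.231] pointing down, gripper open.
Joint ranges: [-2.6, 2.6], [-0.5, 2.12], [-1.47, 1.34], [0.16, 2.42], [-1.27, 4.41], [0.06, 2.06], [-2.6, 2.6]. Speed limits (rad/s): [2.22, 2.22, 2.79, 2.79, 3.14, 3.14, 3.14].

INTERFACE

Orientations are given as a unit quaternion [x, y, z, w].
In Python, from workcell import monitor, viewer, manip gives the robot as it stands. The module is installed in compiled form; this text tells all that it offers.
- The arm moves only by the tool send_rows, never from a script. Its arguments are lists of equal length, an entry for each row: "grip": the closure in counts, from 0 (fully open) to 255 (shut); "offset": the shift along the tool's x, y, z in mm, a list of three; "twist": the turn about the tool's x in degrees. In form: {"grip": [grip, ...], "offset": [[tx, ty, tz], ...], "twist": [twist, ...]}. A call has exactly 5 rows; each row is the pose to reach, as a shift and turn from the pose commanded when the call began, along the tool's axes at that moment; what a row does not reach only later rows make up. A row lasts 1/12 s, in which the tool goes at most 41.7 mm and 7.16 degrees, less where a joint would pass 70% of its speed; a pose out of reach is approached as far as the arm can. A call with a gripper value outside its range is refused whole. The fingers move at their own pace and stop on an object; "newtons" is the grip in N (left out, the last holds). Time passes only in rows, so rows that repeat a pose let the fingers close, or fill a call up. It gives the time, the measured TCP pose, the force and the opening at its end, in the units of the state.
- monitor.get_obs(): the state, without advancing time (a new reading comes with each control period).
- viewer.camera(name): name is "scene" or "side" or "wrist"; returns (picture, depth): 384x512x3 uint8, blue, green, red; 384x512 float32, m along the optical axis (not along the pixel's ray), 0 where there is no reading.
- viewer.camera_model(name): a dict with "camera_matrix" (3x3 intrinsics, pixels), "R" (3x3) and "t" (3): a world point X has camera coordinates R X + t; the wrist camera has in their place "mount" (4x4, takes a point from camera to tool coordinates, whose origin is the TCP and whose axes are the tool frame's). Camera axes: x right, y down, z forward; pixel columns grow to the right and rows downward; lengths in m; the calibration is good to about 2 mm. A picture is of the moment at which its call begins: read the wrist's pose just before it. camera_model takes no time and is no camera call.
- manip.hand_in(): hands the job in, once; it reports no verdict.
Trained networks look in the newest picture that a camera, given by its name, has taken for a name from the list of things; names that differ only in an ending like _2 or _b are one class to them, and where a whole thing is asked for, a point or a joint stands for the part that bears it (a point fixed in the world has none). Each returns a list of dicts, best first, with "score" (0 to 1); they miss things now and then, are a little off and sometimes report something else, mostly with a low value. They report only what shows in the picture. A call takes as long as a camera call. They do not tell look-alikes from the thing itself.
- viewer.recognise(target, camera): "box" ([left, top, width, height] in pixels, round what is visible of it).
- viewer.regions_of(target, camera): "region" (384x512 bool, what is visible of it) and "box" ([left, top, width, height] in pixels, round what is visible of it).
- viewer.spot_point(target, camera): "position" ([column, row] in pixels: a listed point, or the origin of a listed thing).
The state is a dict: "clock": time; "joint_pos": joint angles; "joint_velocities": joint speeds; "tau": joint torques, N m; "position": TCP position; "ee_rot": TCP orientation; "ft_force": force on the tool from outside, world axes, zero at the start; "torque": the same for the moment, N m; "grip_width": opening from 0.0 (shut) to 1.0 (fully open).
Only numpy, scipy, OpenCV 4.12 (cv2) and the standard library are available. Lean on these libraries where they do the work, as an engineer would, in place of code of your own. Each camera call takes 0.05 s, during which the arm holds its last target.

## Working session

There is one attempt and no reset: what is moved stays moved. The work goes in short steps, Python scripts to look and compute and a tool call to move; the robot and the scene stay as the last step left them, time stands still between calls to the robot, and variables do not carry over. Pictures are saved under pics/ and viewed, and the job is handed in when it is done.

Besides the shell and the picture viewer there is one more tool, called as name(argument=value, ...) on one line, values as JSON. send_rows: Moves the arm, as the interface text tells. Its arguments: {"type":"object","properties":{"grip":{"type":"array","items":{"type":"number"}},"offset":{"type":"array","items":{"type":"array","items":{"type":"number"}}},"twist":{"type":"array","items":{"type":"number"}},"newtons":{"type":"number"}},"required":["grip","offset","twist"]}

```bash
mkdir -p pics; ls; cat > h.py <<'E'
import numpy as np, cv2
from workcell import monitor, viewer, manip
from scipy.spatial.transform import Rotation as Ro
def cam(name):
    o=monitor.get_obs(); im,d=viewer.camera(name); m=viewer.camera_model(name)
    K=np.array(m["camera_matrix"])
    if "R" in m: R=np.array(m["R"]);t=np.array(m["t"])
    else:
        T=np.eye(4);T[:3,:3]=Ro.from_quat(o["ee_rot"]).as_matrix();T[:3,3]=o["position"]
        C=np.linalg.inv(T@np.array(m["mount"]));R=C[:3,:3];t=C[:3,3]
    return im,d,K,R,t
def w(u,v,z,K,R,t):
    c=np.array([(u-K[0,2])/K[0,0]*z,(v-K[1,2])/K[1,1]*z,z]);return R.T@(c-t)
def cloud(d,K,R,t):
    v,u=np.indices(d.shape);c=np.stack([(u-K[0,2])/K[0,0]*d,(v-K[1,2])/K[1,1]*d,d],-1);return (c-t)@R
def px(X,K,R,t):
    c=R@np.array(X)+t;p=K@c;return p[:2]/p[2]
E
python3 - <<'E'
from h import *
o=monitor.get_obs();print({k:np.round(v,3) for k,v in o.items()})
for n in["scene","side","wrist"]:
    im,d,K,R,t=cam(n);cv2.imwrite(f"pics/{n}0.png",im);np.savez(f"{n}0.npz",im=im,d=d,K=K,R=R,t=t)
    print(n,"campos",np.round(-R.T@t,3))
    for nm in["mould","clamp","fixed_jaw","pad","trigger_bar","handle_top","bowl","cup","jar","spatula","spare_half"]:
        r=viewer.spot_point(nm,n)
        for q in r[:3]:
            u,v=q["position"];i,j=int(np.clip(v,0,383)),int(np.clip(u,0,511))
            print(nm,round(q["score"],2),np.round([u,v]),np.round(w(u,v,d[i,j],K,R,t),3))
E
```

```text
pics
{'clock': np.float64(0.0), 'joint_pos': array([ 1.186,  0.333, -0.065,  1.461,  0.022,  1.35 , -0.089]), 'joint_velocities': array([-0.   ,  0.002, -0.   ,  0.   ,  0.001,  0.001, -0.   ]), 'tau': array([ 1.0000e-03, -6.2544e+01,  4.9000e-02, -3.9160e+01,  1.6000e-02,
        1.0000e-02, -0.0000e+00]), 'position': array([ 0.221, -0.584,  0.23 ]), 'ee_rot': array([-0.695, -0.128,  0.696, -0.127]), 'ft_force': array([-0.451,  0.225, -0.516]), 'torque': array([0.015, 0.014, 0.044]), 'grip_width': np.float64(1.001)}
scene campos [1.278 0.153 1.31 ]
mould 0.9 [188. 177.] [ 0.438 -0.298  0.036]
mould 0.84 [194. 225.] [ 0.622 -0.219  0.06 ]
mould 0.7 [160. 205.] [ 0.569 -0.349  0.048]
clamp 0.88 [281. 226.] [0.548 0.037 0.015]
fixed_jaw 0.9 [248. 212.] [ 0.519 -0.075  0.015]
pad 0.57 [268. 218.] [ 0.558 -0.002  0.065]
trigger_bar 0.42 [291. 208.] [0.568 0.067 0.165]
handle_top 0.9 [307. 212.] [0.573 0.113 0.166]
handle_top 0.54 [387. 227.] [0.477 0.364 0.003]
jar 0.78 [393. 262.] [0.624 0.379 0.061]
spatula 0.72 [332. 188.] [0.373 0.174 0.013]
spatula 0.4 [165. 205.] [ 0.558 -0.338  0.034]
spare_half 0.92 [142. 242.] [ 0.695 -0.366  0.028]
spare_half 0.59 [162. 206.] [ 0.566 -0.345  0.038]
side campos [0.039 0.91  0.733]
mould 0.56 [315. 192.] [ 0.388 -0.196  0.062]
mould 0.54 [294. 178.] [ 0.52  -0.324  0.022]
mould 0.49 [268. 187.] [ 0.579 -0.218  0.02 ]
clamp 0.83 [245. 231.] [0.524 0.058 0.014]
fixed_jaw 0.64 [265. 204.] [ 0.525 -0.078  0.039]
pad 0.51 [248. 213.] [0.54  0.009 0.047]
trigger_bar 0.44 [236. 192.] [0.544 0.076 0.16 ]
handle_top 0.86 [220. 190.] [ 0.749 -0.147 -0.002]
bowl 0.74 [203. 304.] [0.45  0.394 0.048]
cup 0.65 [319. 210.] [ 0.362 -0.173  0.006]
jar 0.57 [158. 296.] [0.575 0.409 0.028]
spatula 0.9 [275. 274.] [0.365 0.18  0.003]
spare_half 0.62 [262. 168.] [ 0.67  -0.346  0.019]
spare_half 0.37 [201. 302.] [0.453 0.398 0.054]
wrist campos [ 0.288 -0.56   0.373]
```

```bash
python3 - <<'E'
import cv2,numpy as np
a=cv2.imread("pics/scene0.png");b=cv2.imread("pics/side0.png")
cv2.imwrite("pics/sc1.png",cv2.resize(a[130:310,110:440],None,fx=2.4,fy=2.4,interpolation=cv2.INTER_CUBIC)[:600,:800])
cv2.imwrite("pics/sd1.png",cv2.resize(b[130:340,130:380],None,fx=2.8,fy=2.8,interpolation=cv2.INTER_CUBIC)[:600,:800])
E
```

```text
(no output)
```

View pics/sc1.png

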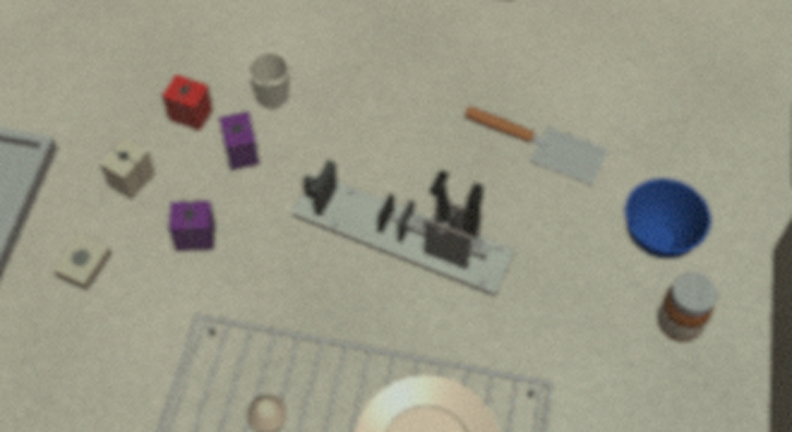

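View pics/sd1.png

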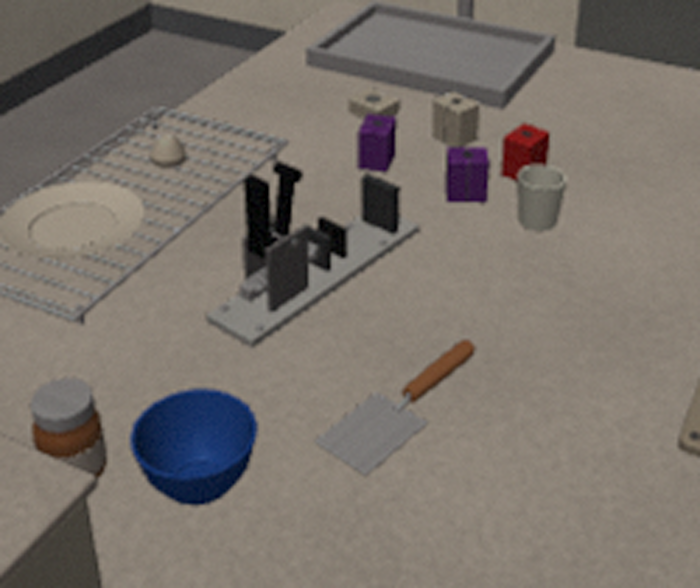

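View pics/wrist0.png

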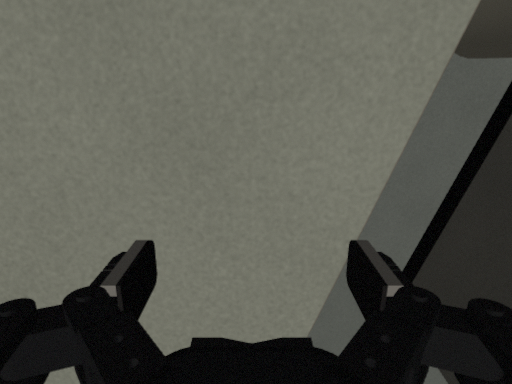

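The off-white block with the seam and pour mark, at scene px ~(163,200) and side px ~(292,173), is the mould. The red one (188,172) and the two purple ones (209,188; 190,224) are look-alikes, and the flat one (145,240) is the spare half. Next I measure the mould and the clamp.

```bash
python3 - <<'E'
from h import *
P=[];C=[];S=[]
for k,n in enumerate(["scene","side"]):
    z=np.load(n+"0.npz");p=cloud(z["d"],z["K"],z["R"],z["t"]);ok=z["d"]>0
    P.append(p[ok]);C.append(z["im"][ok]);S.append(np.full(ok.sum(),k))
P=np.vstack(P);C=np.vstack(C);S=np.hstack(S)
for k in(0,1):
    b=(abs(P[:,2])<.008)&(S==k)&(abs(P[:,0]-.5)<.2)&(abs(P[:,1])<.3);print("bench z",k,np.median(P[b,2]))
# mould
for k in (0,1,2):
    s=(S==k) if k<2 else S>=0
    r=s&(abs(P[:,0]-.555)<.06)&(abs(P[:,1]+.345)<.06)
    top=P[r&(P[:,2]>.05)]; print("top z",np.percentile(top[:,2],[5,50,95]),len(top))
    t2=top[top[:,2]>np.median(top[:,2])-.006]
    print(cv2.minAreaRect((t2[:,:2]*1000).astype(np.float32)), t2[:,:2].mean(0))
    r=s&(abs(P[:,0]-.54)<.16)&(abs(P[:,1]-.02)<.17)&(P[:,2]>.006)&(P[:,2]<.018)
    q=P[r];print("plate",len(q),cv2.minAreaRect((q[:,:2]*1000).astype(np.float32)))
    r=s&(abs(P[:,0]-.54)<.16)&(abs(P[:,1]-.02)<.2)&(P[:,2]>.02)
    q=P[r];print("above",np.round(q.min(0),3),np.round(q.max(0),3))
# enlarged confirm crop
a=cv2.imread("pics/scene0.png");cv2.imwrite("pics/mc.png",cv2.resize(a[180:220,140:190],None,fx=10,fy=10,interpolation=cv2.INTER_CUBIC))
E
```

```text
bench z 0 0.0006420621336523517
bench z 1 -0.00022914616260588826
top z [0.0515651  0.06007022 0.06578676] 213
((538.5169677734375, -351.024169921875), (44.25421905517578, 54.038665771484375), 70.29161834716797) [ 0.53982538 -0.34993722]
plate 1367 ((540.2608642578125, 20.003890991210938), (318.7976989746094, 338.21417236328125), 0.246568500995636)
above [ 0.38  -0.177  0.02 ] [0.606 0.142 0.177]
top z [0.05161796 0.05798011 0.06213064] 98
((537.7406616210938, -348.2004089355469), (48.95369338989258, 54.95185089111328), 64.10758972167969) [ 0.53805524 -0.34386408]
plate 788 ((548.7830810546875, 28.615692138671875), (289.9913024902344, 73.37325286865234), 77.22618865966797)
above [ 0.38 -0.18  0.02] [0.591 0.144 0.171]
top z [0.05156296 0.05928114 0.06505357] 311
((538.5852661132812, -349.2576599121094), (47.09208297729492, 56.27165603637695), 68.26264953613281) [ 0.53954346 -0.34810836]
plate 2155 ((540.2608642578125, 20.003890991210938), (318.7976989746094, 338.21417236328125), 0.246568500995636)
above [ 0.38 -0.18  0.02] [0.606 0.144 0.177]
```

View pics/mc.png

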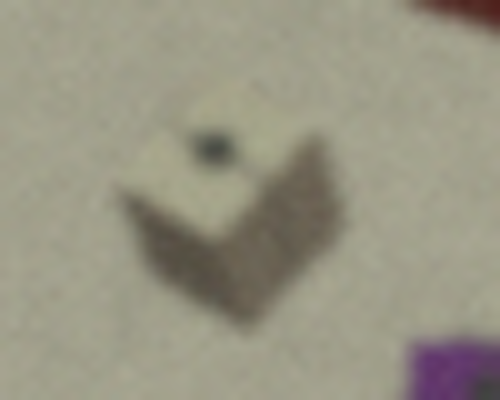

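```bash
cat >> h.py <<'E'
def plan(xyz,yaw=None,half=0):
    """offset mm in tool axes & twist deg so that tool y has world yaw(deg) mod 180"""
    o=monitor.get_obs();Rm=Ro.from_quat(o["ee_rot"]).as_matrix()
    off=Rm.T@(np.array(xyz)-o["position"])*1000
    y0=np.degrees(np.arctan2(Rm[1,1],Rm[0,1]))
    tw=None
    if yaw is not None:
        dy=(yaw-y0+90)%180-90+half*180; tw=-dy  # tool x down -> sign flips
    print("pos",np.round(o["position"],4),"tool axes x",np.round(Rm[:,0],3),"y",np.round(Rm[:,1],3),"z",np.round(Rm[:,2],3))
    print("yaw",round(y0,1),"offset",np.round(off,1),"twist",tw,"j7",o["joint_pos"][6].round(2),"F",np.round(o["ft_force"],1),"w",o["grip_width"].round(3),"t",o["clock"].round(2))
E
python3 - <<'E'
from h import *
plan([.539,-.349,.03],70);plan([.50,-.349,.22],70)
m=viewer.camera_model("wrist");print(np.round(m["mount"],3),np.round(m["camera_matrix"]),manip.tcp_to_grasp)
E
```

```text
pos [ 0.2213 -0.5845  0.2313] tool axes x [ 0. -0. -1.] y [ 0.354 -0.935  0.   ] z [-0.935 -0.354 -0.   ]Traceback (most recent call last):
  File "<stdin>", line 2, in <module>
  File "h.py", line 27, in plan
    print("yaw",round(y0,1),"offset",np.round(off,1),"twist",tw,"j7",o["joint_pos"][6].round(2),"F",np.round(o["ft_force"],1),"w",o["grip_width"].round(3),"t",o["clock"].round(2))
                                                                                                                                  ^^^^^^^^^^^^^^^^^^^^^
AttributeError: 'float' object has no attribute 'round'
```

```bash
sed -i 's/o\["joint_pos"\]\[6\].round(2)/np.round(o["joint_pos"],2)/;s/o\["grip_width"\].round(3)/round(float(o["grip_width"]),3)/;s/o\["clock"\].round(2)/round(float(o["clock"]),2)/' h.py
python3 - <<'E'
from h import *
plan([.539,-.349,.03],70);plan([.49,-.349,.24],70)
m=viewer.camera_model("wrist");print(np.round(m["mount"],3),np.round(m["camera_matrix"]),manip.tcp_to_grasp)
E
```

```text
pos [ 0.2213 -0.5845  0.2313] tool axes x [ 0. -0. -1.] y [ 0.354 -0.935  0.   ] z [-0.935 -0.354 -0.   ]
yaw -69.3 offset [ 201.3 -107.8 -380.5] twist 40.73277670982313 j7 [ 1.19  0.33 -0.06  1.46  0.02  1.35 -0.09] F [-0.4  0.3  0.3] w 1.001 t 1.8
pos [ 0.2213 -0.5845  0.2313] tool axes x [ 0. -0. -1.] y [ 0.354 -0.935  0.   ] z [-0.935 -0.354 -0.   ]
yaw -69.3 offset [  -8.7 -125.1 -334.7] twist 40.73277670982313 j7 [ 1.19  0.33 -0.06  1.46  0.02  1.35 -0.09] F [-0.4  0.3  0.3] w 1.001 t 1.8
[[-0.    -0.282  0.96  -0.142]
 [ 1.     0.001  0.     0.   ]
 [-0.001  0.96   0.282 -0.071]
 [ 0.     0.     0.     1.   ]] [[324.   0. 251.]
 [  0. 324. 186.]
 [  0.   0.   1.]] 0.0187
```

send_rows(grip=[0,0,0,0,0], offset=[[-2,-11,-39],[-4,-22,-78],[-6,-33,-117],[-8,-44,-156],[-9,-55,-195]], twist=[4,8,12,16,20])

```text
clock: 2.22
position: [0.3855, -0.4628, 0.2408]
ee_rot: [0.707, 0.003, -0.707, 0.003]
ft_force: [0.6, -0.9, -0.2]
grip_width: 1.002
```

```bash
python3 - <<'E'
from h import *
plan([.539,-.349,.24],70)
E
```

```text
pos [ 0.3855 -0.4628  0.2408] tool axes x [ 0.001 -0.001 -1.   ] y [ 0.009 -1.     0.001] z [-1.    -0.009 -0.001]
yaw -89.5 offset [   0.9 -112.5 -154.5] twist 20.51518423368867 j7 [ 0.91  0.28 -0.13  1.51  0.04  1.36 -0.79] F [ 0.6 -0.9 -0.2] w 1.002 t 2.22
```

send_rows(grip=[0,0,0,0,0], offset=[[0,-23,-31],[0,-46,-62],[0,-69,-93],[1,-92,-124],[1,-112,-154]], twist=[4,8,12,16,20.5])

```text
clock: 2.63
position: [0.5383, -0.3482, 0.2394]
ee_rot: [0.697, -0.122, -0.696, -0.122]
ft_force: [1.0, -1.0, 0.2]
grip_width: 0.998
```

```bash
python3 - <<'E'
from h import *
plan([.539,-.349,.24],70)
im,d,K,R,t=cam("wrist");cv2.imwrite("pics/w1.png",im);np.savez("w1.npz",im=im,d=d,K=K,R=R,t=t)
p=cloud(d,K,R,t);ok=d>0
b=ok&(abs(p[...,2])<.01);print("bench",np.median(p[b][:,2]))
s=ok&(p[...,2]>.045)&(p[...,2]<.08)&(abs(p[...,0]-.539)<.06)&(abs(p[...,1]+.349)<.05)
q=p[s];print(len(q),np.median(q[:,2]));q=q[abs(q[:,2]-np.median(q[:,2]))<.004]
print(cv2.minAreaRect((q[:,:2]*1000).astype(np.float32)))
E
```

```text
pos [ 0.5383 -0.3482  0.2394] tool axes x [ 0.  0. -1.] y [-0.341 -0.94  -0.   ] z [-0.94   0.341 -0.   ]
yaw -109.9 offset [-0.6  0.5 -0.9] twist 0.07816617125882885 j7 [ 0.64  0.37 -0.18  1.4   0.06  1.38 -1.46] F [ 1.  -1.   0.2] w 0.998 t 2.63
bench -0.0005900209711465728
2101 0.059283693529945315
((538.05322265625, -352.94659423828125), (41.31399154663086, 52.00267791748047), 69.27156066894531)
```

View pics/w1.png

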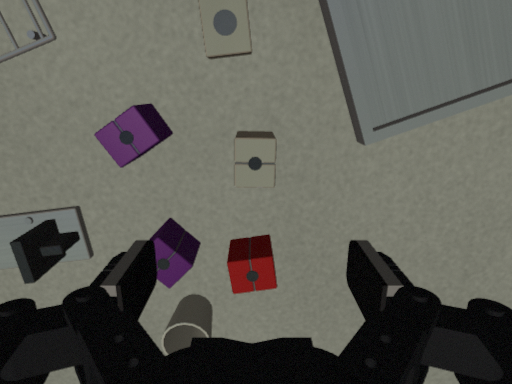

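The mould (255,160) is directly below. Its seam runs along the tool's y, so closing grips the 42 mm faces. Descending.

send_rows(grip=[0,0,0,0,0], offset=[[40,5,-1],[80,5,-1],[120,5,-1],[155,5,-1],[180,5,-1]], twist=[0.8,0.8,0.8,0.8,0.8])

```text
clock: 3.1
position: [0.5344, -0.3544, 0.0556]
ee_rot: [-0.695, 0.126, 0.697, 0.127]
ft_force: [0.1, -0.3, 0.2]
grip_width: 0.996
```

```bash
python3 - <<'E'
from h import *
plan([.538,-.353,.018],69.3)
E
```

```text
pos [ 0.5344 -0.3544  0.0556] tool axes x [-0.003  0.002 -1.   ] y [-0.351 -0.936 -0.001] z [-0.936  0.351  0.003]
yaw -110.6 offset [37.6 -2.5 -3. ] twist 0.13846998787414577 j7 [ 0.64  0.52 -0.17  1.59  0.1   1.05 -1.48] F [ 0.1 -0.3  0.2] w 0.996 t 3.1
```

send_rows(grip=[0,0,0,0,0], offset=[[15,0,0],[28,0,0],[37,0,0],[37,0,0],[37,0,0]], twist=[0,0,0,0,0])

```text
clock: 3.52
position: [0.5363, -0.3554, 0.0228]
ee_rot: [0.696, -0.126, -0.696, -0.126]
ft_force: [-0.1, -0.5, 0.9]
grip_width: 1.002
```

```bash
python3 - <<'E'
from h import *
plan([.538,-.353,.018],69.3)
E
```

```text
pos [ 0.5363 -0.3554  0.0228] tool axes x [ 0.001 -0.    -1.   ] y [-0.351 -0.936  0.   ] z [-0.936  0.351 -0.001]
yaw -110.6 offset [ 4.8 -2.8 -0.8] twist 0.1283459525238868 j7 [ 0.64  0.56 -0.16  1.6   0.1   0.99 -1.49] F [-0.1 -0.5  0.9] w 1.002 t 3.52
```

send_rows(grip=[0,100,255,255,255], offset=[[2,-3,-1],[2,-3,-1],[2,-3,-1],[2,-3,-1],[2,-3,-1]], twist=[0,0,0,0,0], newtons=40)

```text
clock: 3.93
position: [0.5383, -0.3529, 0.021]
ee_rot: [0.696, -0.126, -0.695, -0.126]
ft_force: [-0.3, 0.0, 1.1]
grip_width: 0.486
```

send_rows(grip=[255,255,255,255,255], offset=[[0,0,0],[0,0,0],[0,0,0],[0,0,0],[0,0,0]], twist=[0,0,0,0,0])

```text
clock: 4.35
position: [0.5383, -0.353, 0.0209]
ee_rot: [0.696, -0.126, -0.695, -0.126]
ft_force: [-0.0, 0.9, 5.1]
grip_width: 0.49
```

```bash
python3 - <<'E'
from h import *
plan([.538,-.353,.018],69.3)
E
```

```text
pos [ 0.5383 -0.353   0.0209] tool axes x [ 0.001 -0.001 -1.   ] y [-0.351 -0.936  0.   ] z [-0.936  0.351 -0.001]
yaw -110.6 offset [2.9 0.1 0.3] twist 0.12771889703714123 j7 [ 0.63  0.56 -0.16  1.6   0.11  0.98 -1.49] F [-0.   0.9  5.1] w 0.49 t 4.35
```

send_rows(grip=[255,255,255,255,255], offset=[[-20,0,0],[-60,0,0],[-100,0,0],[-140,0,0],[-170,0,0]], twist=[0,0,0,0,0])

```text
clock: 4.77
position: [0.5382, -0.3529, 0.1935]
ee_rot: [0.696, -0.127, -0.695, -0.126]
ft_force: [1.3, -0.8, -1.3]
grip_width: 0.492
```

```bash
python3 - <<'E'
from h import *
plan([.50,-.15,.20],167.2);plan([.50,-.15,.20],167.2,1)
print(Ro.from_quat(monitor.get_obs()["ee_rot"]).as_matrix()[:,2])
E
```

```text
pos [ 0.5382 -0.3529  0.1935] tool axes x [ 0.002 -0.001 -1.   ] y [-0.351 -0.936  0.   ] z [-0.936  0.351 -0.002]
yaw -110.6 offset [  -6.8 -176.6  107. ] twist 82.22463570550178 j7 [ 0.64  0.4  -0.17  1.45  0.07  1.29 -1.47] F [ 1.3 -0.8 -1.3] w 0.492 t 4.77
pos [ 0.5382 -0.3529  0.1935] tool axes x [ 0.002 -0.001 -1.   ] y [-0.351 -0.936  0.   ] z [-0.936  0.351 -0.002]
yaw -110.6 offset [  -6.8 -176.6  107. ] twist -97.77536429449822 j7 [ 0.64  0.4  -0.17  1.45  0.07  1.29 -1.47] F [ 1.3 -0.8 -1.3] w 0.492 t 4.77
[-0.93620909  0.35143765 -0.00202638]
```

send_rows(grip=[255,255,255,255,255], offset=[[-2,-12,7],[-4,-24,14],[-6,-36,21],[-7,-48,28],[-7,-60,35]], twist=[-7,-14,-21,-28,-35])

```text
clock: 5.18
position: [0.5258, -0.2836, 0.197]
ee_rot: [-0.701, -0.091, 0.701, -0.091]
ft_force: [0.1, 0.2, -2.1]
grip_width: 0.485
```

```bash
python3 - <<'E'
from h import *
plan([.50,-.15,.20],167.2,);plan([.50,-.15,.20],167.2,1)
E
```

```text
pos [ 0.5258 -0.2836  0.197 ] tool axes x [-0.001  0.    -1.   ] y [ 0.255 -0.967 -0.   ] z [-0.967 -0.255  0.001]
yaw -75.2 offset [  -3.  -135.8   -9.1] twist -62.431475362682306 j7 [ 0.66  0.31 -0.3   1.57  0.09  1.27 -0.96] F [ 0.1  0.2 -2.1] w 0.485 t 5.18
pos [ 0.5258 -0.2836  0.197 ] tool axes x [-0.001  0.    -1.   ] y [ 0.255 -0.967 -0.   ] z [-0.967 -0.255  0.001]
yaw -75.2 offset [  -3.  -135.8   -9.1] twist -242.4314753626823 j7 [ 0.66  0.31 -0.3   1.57  0.09  1.27 -0.96] F [ 0.1  0.2 -2.1] w 0.485 t 5.18
```

send_rows(grip=[255,255,255,255,255], offset=[[0,-15,-1],[-1,-30,-2],[-2,-45,-3],[-3,-60,-4],[-3,-75,-5]], twist=[-7,-14,-21,-28,-35])

```text
clock: 5.6
position: [0.5119, -0.2097, 0.1999]
ee_rot: [-0.641, -0.298, 0.642, -0.297]
ft_force: [0.3, -0.0, -1.4]
grip_width: 0.487
```

```bash
python3 - <<'E'
from h import *
plan([.50,-.15,.20],167.2,)
E
```

```text
pos [ 0.5119 -0.2097  0.1999] tool axes x [-0.001  0.    -1.   ] y [ 0.763 -0.646 -0.001] z [-0.646 -0.763  0.   ]
yaw -40.2 offset [ -0.  -47.6 -37.9] twist -27.435078754456242 j7 [ 0.67  0.22 -0.41  1.68  0.09  1.26 -0.47] F [ 0.3 -0.  -1.4] w 0.487 t 5.6
```

send_rows(grip=[255,255,255,255,255], offset=[[0,-19,-21],[0,-38,-43],[0,-57,-65],[0,-74,-87],[0,-92,-109]], twist=[-6,-12,-18,-24,-27.4])

```text
clock: 6.02
position: [0.5129, -0.0666, 0.1999]
ee_rot: [-0.553, -0.441, 0.553, -0.441]
ft_force: [0.3, 0.7, -1.9]
grip_width: 0.491
```

```bash
python3 - <<'E'
from h import *
plan([.533,-.042,.20],167.2,)
im,d,K,R,t=cam("wrist");cv2.imwrite("pics/w2.png",im);np.savez("w2.npz",im=im,d=d,K=K,R=R,t=t)
im,d,K,R,t=cam("side");cv2.imwrite("pics/s2.png",im)
E
```

```text
pos [ 0.5129 -0.0666  0.1999] tool axes x [-0.001 -0.    -1.   ] y [ 0.975 -0.222 -0.001] z [-0.222 -0.975  0.   ]
yaw -12.9 offset [ -0.1  14.1 -28.5] twist -0.052638827914051944 j7 [ 0.56  0.16 -0.56  1.76  0.09  1.25 -0.25] F [ 0.3  0.7 -1.9] w 0.491 t 6.02
```

View pics/w2.png

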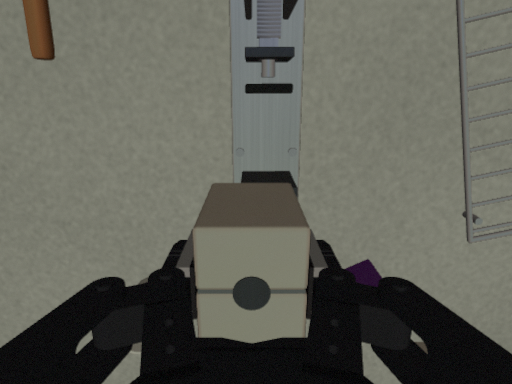

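The held mould (250,265) has its seam square to the clamp's axis. The clamp plate runs up the image at columns 232–300, with the pad at (269,88) and the fixed jaw at (268,182). Measuring the clamp axis from this view.

```bash
python3 - <<'E'
from h import *
z=np.load("w2.npz");d=z["d"];p=cloud(d,z["K"],z["R"],z["t"]);im=z["im"]
def fit(rows,zlo,zhi,cl,ch):
    L=[];Rr=[]
    for r in rows:
        c=[c for c in range(cl,ch) if d[r,c]>0 and zlo<p[r,c,2]<zhi]
        if len(c)>20: L.append(p[r,c[0],:2]);Rr.append(p[r,c[-1],:2])
    return np.array(L),np.array(Rr)
L,Rr=fit(range(100,165),.006,.02,200,330)
M=(L+Rr)/2
print("w",np.median(np.linalg.norm(L-Rr,axis=1)))
for A in(L,Rr):
    v=cv2.fitLine(A.astype(np.float32),cv2.DIST_HUBER,0,1e-3,1e-3).ravel();print("edge yaw",np.degrees(np.arctan(v[1]/v[0])),v[2:])
print("mid",M.mean(0),"plate z",np.median(p[110:160,240:290,2]))
# plate blobs as minAreaRect; jaws
reg=lambda s:(p[s][:,:3])
ok=d>0
s=ok.copy();s[:165]=0;s[200:]=0;s[:,:235]=0;s[:,305:]=0;s&=(p[...,2]>.05)&(p[...,2]<.085)
q=p[s];print("fixed jaw top",len(q),q.mean(0),cv2.minAreaRect((q[:,:2]*1000).astype(np.float32)))
s=ok.copy();s[:80]=0;s[96:]=0;s[:,:240]=0;s[:,300:]=0;s&=(p[...,2]>.045)&(p[...,2]<.085)
q=p[s];print("pad top",len(q),q.mean(0),cv2.minAreaRect((q[:,:2]*1000).astype(np.float32)))
E
```

```text
w 0.06872394272481097
edge yaw 77.58068 [ 0.5017375  -0.02808436]
edge yaw 77.56625 [ 0.5670234  -0.05057107]
mid [ 0.53425261 -0.03975248] plate z 0.011367086740623011
fixed jaw top 165 [ 0.53332011 -0.08108362  0.05947572] ((526.5162963867188, -79.09221649169922), (9.601446151733398, 50.30327224731445), 66.54644012451172)
pad top 471 [0.5433029  0.00156214 0.05914058] ((543.1000366210938, 1.5838918685913086), (7.243001937866211, 39.44855499267578), 77.18984985351562)
```

```bash
python3 - <<'E'
from h import *
z=np.load("w2.npz");d=z["d"];p=cloud(d,z["K"],z["R"],z["t"])
s=(d>0);s[:215]=0;s[:,:190]=0;s[:,312:]=0;zz=np.median(p[250:320,230:280,2]);s&=abs(p[...,2]-zz)<.004
q=p[s];print("top z",zz,cv2.minAreaRect((q[:,:2]*1000).astype(np.float32)))
plan([.5335,-.0407,.20],77.5+90);plan([.5335,-.0407,.0335],77.5+90)
E
```

```text
top z 0.23847909274403234 ((513.319580078125, -64.78921508789062), (49.26068878173828, 45.15340042114258), 77.52393341064453)
pos [ 0.5133 -0.0623  0.2002] tool axes x [-0.     0.002 -1.   ] y [ 0.976 -0.219 -0.   ] z [-0.219 -0.976 -0.001]
yaw -12.6 offset [  0.3  15.  -25.5] twist -0.13728238832806028 j7 [ 0.55  0.16 -0.57  1.76  0.09  1.25 -0.26] F [-0.6 -0.5 -0.6] w 0.49 t 6.12
pos [ 0.5133 -0.0623  0.2002] tool axes x [-0.     0.002 -1.   ] y [ 0.976 -0.219 -0.   ] z [-0.219 -0.976 -0.001]
yaw -12.6 offset [166.8  15.1 -25.3] twist -0.13728238832806028 j7 [ 0.55  0.16 -0.57  1.76  0.09  1.25 -0.26] F [-0.6 -0.5 -0.6] w 0.49 t 6.12
```

send_rows(grip=[255,255,255,255,255], offset=[[0,15,-25.5],[10,15,-25.5],[40,15,-25.5],[70,15,-25.5],[90,15,-25.5]], twist=[0,0,0,0,0])

```text
clock: 6.53
position: [0.5325, -0.0466, 0.1073]
ee_rot: [-0.553, -0.44, 0.555, -0.439]
ft_force: [-0.5, -0.5, -1.6]
grip_width: 0.487
```

send_rows(grip=[255,255,255,255,255], offset=[[0,0,0],[15,0,0],[30,0,0],[40,0,0],[40,0,0]], twist=[0,0,0,0,0])

```text
clock: 6.95
position: [0.533, -0.0466, 0.0692]
ee_rot: [-0.554, -0.44, 0.555, -0.439]
ft_force: [-1.3, 0.3, -1.8]
grip_width: 0.484
```

```bash
python3 - <<'E'
from h import *
plan([.5335,-.0407,.0335],77.5+90)
im,d,K,R,t=cam("side");cv2.imwrite("pics/s3.png",cv2.resize(im[150:280,180:330],None,fx=5,fy=4.5,interpolation=cv2.INTER_CUBIC))
im,d,K,R,t=cam("wrist");cv2.imwrite("pics/w3.png",im)
E
```

```text
pos [ 0.533  -0.0466  0.0692] tool axes x [-0.002  0.    -1.   ] y [ 0.974 -0.228 -0.002] z [-0.228 -0.974  0.   ]
yaw -13.2 offset [35.7 -0.7 -5.8] twist -0.6978789290690202 j7 [ 0.48  0.35 -0.55  1.85  0.21  1.   -0.39] F [-1.3  0.3 -1.8] w 0.484 t 6.95
```

View pics/s3.png

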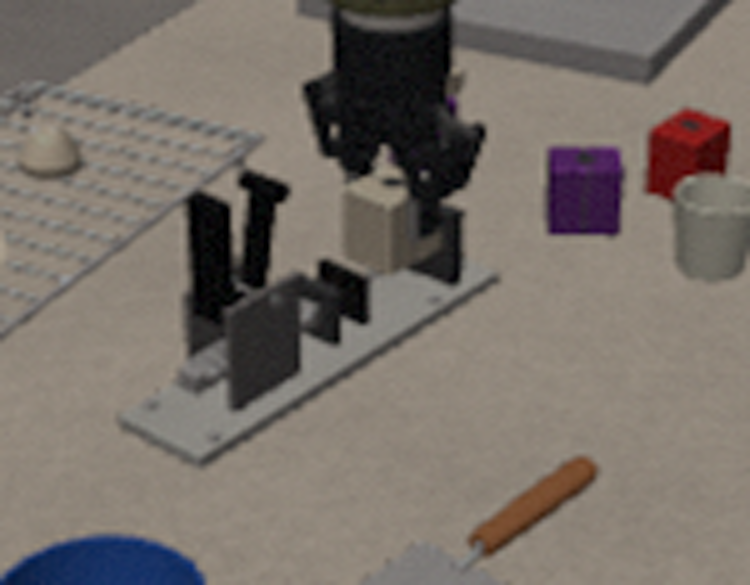

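View pics/w3.png

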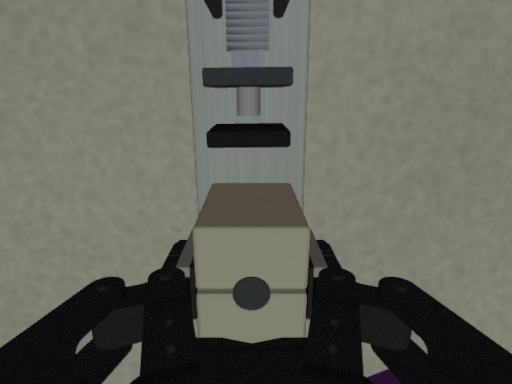

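Aligned, so I correct about 5 mm toward the pad and lower.

send_rows(grip=[255,255,255,255,255], offset=[[5,-1,-5],[15,-1,-5],[25,-1,-5],[30,-1,-5],[32,-1,-5]], twist=[-0.6,-0.6,-0.6,-0.6,-0.6])

```text
clock: 7.47
position: [0.5332, -0.0413, 0.0369]
ee_rot: [-0.551, -0.443, 0.552, -0.442]
ft_force: [-0.8, 0.2, -1.1]
grip_width: 0.487
```

send_rows(grip=[255,255,255,255,255], offset=[[0,0,0],[0,0,0],[0,0,0],[0,0,0],[0,0,0]], twist=[0,0,0,0,0])

```text
clock: 7.88
position: [0.5343, -0.0413, 0.0386]
ee_rot: [0.552, 0.442, -0.552, 0.442]
ft_force: [0.2, -0.3, -2.3]
grip_width: 0.486
```

```bash
python3 - <<'E'
from h import *
plan([.5335,-.0407,.0335],77.5+90)
E
```

```text
pos [ 0.5343 -0.0413  0.0386] tool axes x [ 0.001 -0.    -1.   ] y [ 0.976 -0.218  0.001] z [-0.218 -0.976  0.   ]
yaw -12.6 offset [ 5.1 -0.9 -0.4] twist -0.072914117837513 j7 [ 0.46  0.39 -0.54  1.87  0.25  0.94 -0.42] F [ 0.2 -0.3 -2.3] w 0.486 t 7.88
```

send_rows(grip=[255,255,255,255,255], offset=[[1,0,0],[2,0,0],[3,0,0],[4,0,0],[4,0,0]], twist=[0,0,0,0,0])

```text
clock: 8.3
position: [0.5339, -0.0412, 0.0341]
ee_rot: [-0.552, -0.442, 0.552, -0.442]
ft_force: [-0.4, -0.2, -1.8]
grip_width: 0.489
```

send_rows(grip=[255,255,255,255,255], offset=[[0.5,0,0],[1,0,0],[1.5,0,0],[1.5,0,0],[1.5,0,0]], twist=[0,0,0,0,0])

```text
clock: 8.72
position: [0.5341, -0.0412, 0.0329]
ee_rot: [0.552, 0.442, -0.552, 0.442]
ft_force: [-0.3, -0.4, 0.0]
grip_width: 0.488
```

send_rows(grip=[255,120,80,40,0], offset=[[0.5,0,0],[0.5,0,0],[0.5,0,0],[0.5,0,0],[0.5,0,0]], twist=[0,0,0,0,0])

```text
clock: 9.13
position: [0.5341, -0.0413, 0.0323]
ee_rot: [0.552, 0.442, -0.552, 0.442]
ft_force: [-0.7, 0.3, -0.2]
grip_width: 0.929
```

send_rows(grip=[0,0,0,0,0], offset=[[0,0,0],[0,0,0],[0,0,0],[-20,0,0],[-50,0,0]], twist=[0,0,0,0,0])

```text
clock: 9.55
position: [0.5319, -0.0411, 0.0804]
ee_rot: [-0.55, -0.444, 0.553, -0.441]
ft_force: [0.1, -0.3, -0.1]
grip_width: 1.001
```

send_rows(grip=[0,0,0,0,0], offset=[[-38,0,0],[-76,0,0],[-114,0,0],[-152,0,0],[-160,0,0]], twist=[0,0,0,0,0])

```text
clock: 9.97
position: [0.5363, -0.041, 0.2489]
ee_rot: [0.554, 0.44, -0.55, 0.445]
ft_force: [1.4, 0.9, 0.2]
grip_width: 1.001
```

```bash
python3 - <<'E'
from h import *
plan([.55,.0,.25],77.5+90)
im,d,K,R,t=cam("wrist");cv2.imwrite("pics/w4.png",im);np.savez("w4.npz",im=im,d=d,K=K,R=R,t=t)
p=cloud(d,K,R,t);O=np.array([.551,.0384]);ax=np.array([.2164,.9763]);ay=np.array([-.9763,.2164])
s=(d>0)&(abs(p[...,0]-.534)<.05)&(abs(p[...,1]+.041)<.05)&(abs(p[...,2]-.072)<.006)
col=im.astype(int).sum(2)>240
q=p[s&col];r=cv2.minAreaRect((q[:,:2]*1000).astype(np.float32));c=np.array(r[0])/1000-O;print(len(q),np.median(q[:,2]),r,"clamp xy",c@ax,c@ay)
im,d,K,R,t=cam("side");cv2.imwrite("pics/s4.png",cv2.resize(im[150:280,180:330],None,fx=5,fy=4.5,interpolation=cv2.INTER_CUBIC))
E
```

```text
pos [ 0.5363 -0.041   0.2489] tool axes x [ 0.009 -0.001 -1.   ] y [ 0.976 -0.217  0.009] z [-0.217 -0.976 -0.001]
yaw -12.6 offset [ -1.1   4.5 -43. ] twist -0.05893343160408904 j7 [ 0.52  0.17 -0.59  1.65  0.1   1.34 -0.3 ] F [1.4 0.9 0.2] w 1.001 t 9.97
1897 0.07127181361556213 ((531.01025390625, -53.392940521240234), (77.65987396240234, 43.566795349121094), 74.85790252685547) clamp xy -0.09394322888557434 -0.00034800321746822474
```

View pics/w4.png

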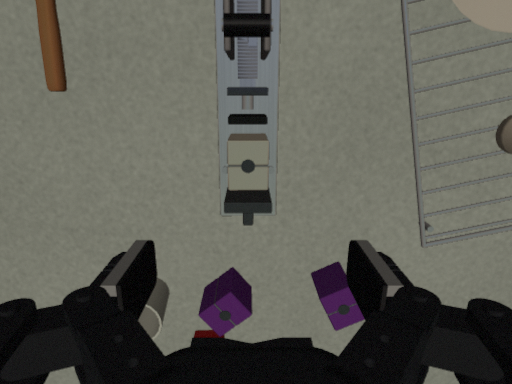

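View pics/s4.png

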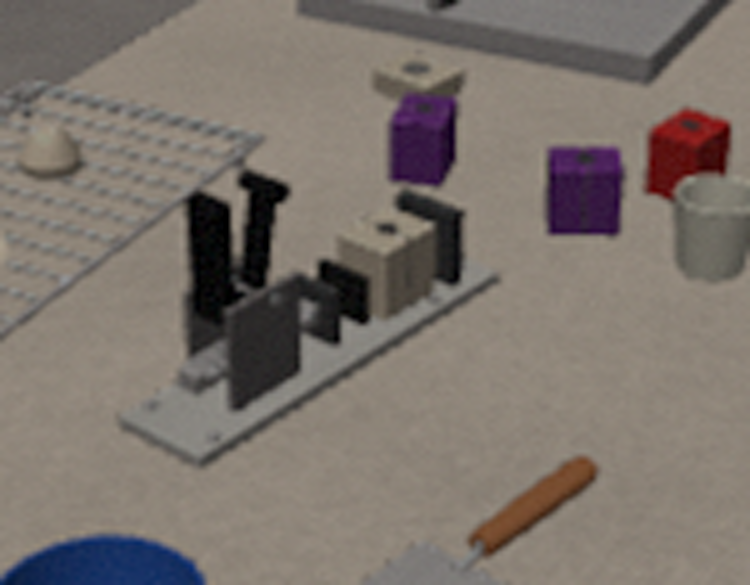

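```bash
python3 - <<'E'
from h import *
z=np.load("w4.npz");d,K,R,t=z["d"],z["K"],z["R"],z["t"]
O=np.array([.551,.0384]);ax=np.array([.2164,.9763]);ay=np.array([-.9763,.2164])
for n,(u,v) in dict(pour=(248,166),bar=(247,25),padtop=(247,119),fj=(247,203)).items():
    X=w(u,v,d[v,u],K,R,t);print(n,np.round(X,4),"clamp",np.round([(X[:2]-O)@ax,(X[:2]-O)@ay],4))
X=O+.005*ax;print("pre",X)
plan([X[0],X[1],.24],167.5)
X=O+.010*ax;print("pre10",X);plan([X[0],X[1],.148],167.5)
E
```

```text
pour [ 0.5343 -0.0415  0.0724] clamp [-0.0817 -0.001 ]
bar [0.5584 0.0683 0.165 ] clamp [ 0.0308 -0.0008]
padtop [0.5433 0.003  0.0603] clamp [-0.0362 -0.0001]
fj [ 0.5248 -0.0791  0.0743] clamp [-1.204e-01  1.000e-04]
pre [0.552082  0.0432815]
pos [ 0.5352 -0.0412  0.2448] tool axes x [ 0.005 -0.001 -1.   ] y [ 0.976 -0.218  0.005] z [-0.218 -0.976 -0.   ]
yaw -12.6 offset [  4.8  -1.9 -86.1] twist -0.07620375857743511 j7 [ 0.52  0.17 -0.59  1.65  0.1   1.34 -0.3 ] F [-0.6  0.2 -0.8] w 1.004 t 10.07
pre10 [0.553164 0.048163]
pos [ 0.5352 -0.0412  0.2448] tool axes x [ 0.005 -0.001 -1.   ] y [ 0.976 -0.218  0.005] z [-0.218 -0.976 -0.   ]
yaw -12.6 offset [ 96.8  -2.4 -91.1] twist -0.07620375857743511 j7 [ 0.52  0.17 -0.59  1.65  0.1   1.34 -0.3 ] F [-0.6  0.2 -0.8] w 1.004 t 10.07
```

send_rows(grip=[255,255,255,255,255], offset=[[0,-2,-30],[0,-2,-60],[0,-2,-86],[0,-2,-86],[0,-2,-86]], twist=[0,0,0,0,0])

```text
clock: 10.48
position: [0.5501, 0.0448, 0.2406]
ee_rot: [-0.55, -0.444, 0.552, -0.443]
ft_force: [0.5, -0.5, -0.4]
grip_width: 0.299
```

send_rows(grip=[255,255,255,255,255], offset=[[20,0,0],[50,0,0],[80,0,0],[92,0,0],[94,0,0]], twist=[0,0,0,0,0])

```text
clock: 10.9
position: [0.5488, 0.0417, 0.145]
ee_rot: [-0.55, -0.443, 0.554, -0.441]
ft_force: [0.7, -0.0, -0.4]
grip_width: -0.003
```

```bash
cat >> h.py <<'E'
O=np.array([.551,.0384]);ax=np.array([.2164,.9763]);ay=np.array([-.9763,.2164])
def st():
    o=monitor.get_obs();p=np.array(o["position"]);f=np.array(o["ft_force"])
    print("clamp x,y,z mm",np.round(np.r_[(p[:2]-O)@ax,(p[:2]-O)@ay,p[2]]*1000,1),"Fx",np.round(f[:2]@ax,2),"Fy",np.round(f[:2]@ay,2),"Fz",round(f[2],2),"t",round(float(o["clock"]),2),"w",o["grip_width"])
E
python3 - <<'E'
from h import *
st();plan([.5521,.0433,.147],167.5)
im,d,K,R,t=cam("side");cv2.imwrite("pics/s5.png",cv2.resize(im[110:260,180:320],None,fx=5,fy=4,interpolation=cv2.INTER_CUBIC))
st()
E
```

```text
clamp x,y,z mm [  2.8   2.9 145. ] Fx 0.14 Fy -0.7 Fz -0.35 t 10.9 w -0.0028437807391939684
pos [0.5488 0.0417 0.145 ] tool axes x [-0.006 -0.    -1.   ] y [ 0.976 -0.219 -0.005] z [-0.219 -0.976  0.002]
yaw -12.6 offset [-2.   2.9 -2.3] twist -0.14225385908787302 j7 [ 0.38  0.3  -0.63  1.74  0.19  1.17 -0.52] F [ 0.7 -0.  -0.4] w -0.003 t 10.9
clamp x,y,z mm [  3.4   2.  146.9] Fx -0.81 Fy -0.19 Fz 0.05 t 10.95 w -0.0007900189594587268
```

View pics/s5.png

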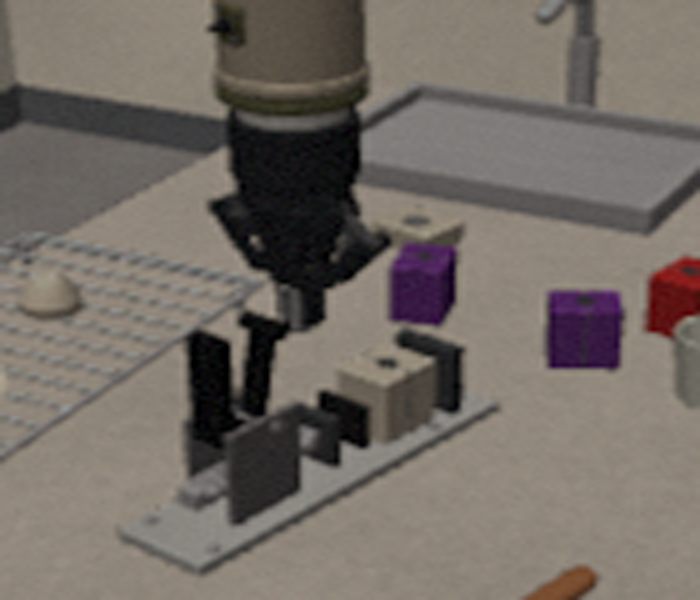

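send_rows(grip=[255,255,255,255,255], offset=[[0,2,-12],[0,2,-20],[0,2,-27],[0,2,-34],[0,2,-38]], twist=[0,0,0,0,0])

```text
clock: 11.37
position: [0.5619, 0.0791, 0.1494]
ee_rot: [-0.552, -0.441, 0.552, -0.443]
ft_force: [-4.7, -18.6, 12.4]
grip_width: -0.0
```

```bash
python3 - <<'E'
from h import *
st()
im,d,K,R,t=cam("side");cv2.imwrite("pics/s6.png",cv2.resize(im[110:260,180:320],None,fx=5,fy=4,interpolation=cv2.INTER_CUBIC))
st()
E
```

```text
clamp x,y,z mm [ 42.1  -1.8 149.4] Fx -19.21 Fy 0.51 Fz 12.41 t 11.37 w -0.0004218642995793001
clamp x,y,z mm [ 41.7  -1.8 149.3] Fx -9.79 Fy -0.28 Fz 6.44 t 11.42 w 0.0022409522082010255
```

View pics/s6.png

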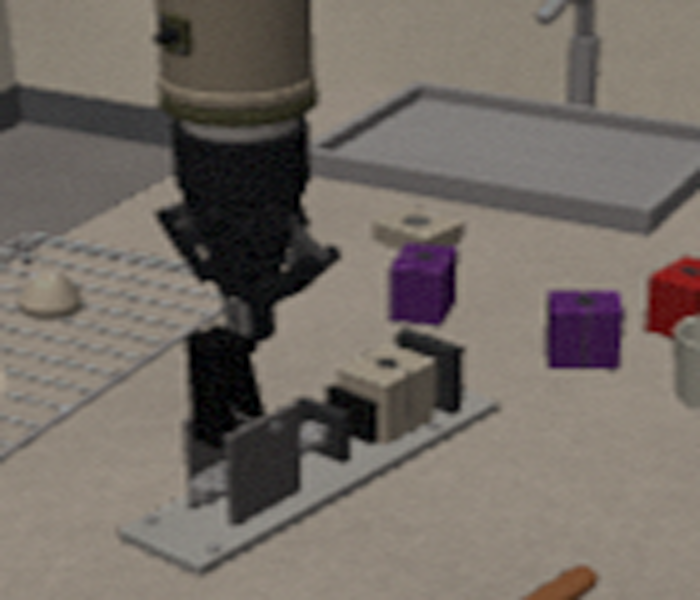

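send_rows(grip=[255,255,255,255,255], offset=[[0,0,10],[0,0,20],[2,0,30],[4,0,34],[4,0,34]], twist=[0,0,0,0,0])

```text
clock: 11.83
position: [0.5531, 0.045, 0.1437]
ee_rot: [-0.552, -0.442, 0.553, -0.442]
ft_force: [-0.2, -0.8, -0.5]
grip_width: -0.005
```

```bash
python3 - <<'E'
from h import *
st()
im,d,K,R,t=cam("side");cv2.imwrite("pics/s7.png",cv2.resize(im[110:260,180:320],None,fx=5,fy=4,interpolation=cv2.INTER_CUBIC))
st()
E
```

```text
clamp x,y,z mm [  6.9  -0.6 143.7] Fx -0.8 Fy 0.03 Fz -0.48 t 11.83 w -0.004967109373477634
clamp x,y,z mm [  7.9  -0.6 143.9] Fx 0.33 Fy -1.04 Fz -0.08 t 11.88 w -8.503764774980827e-05
```

View pics/s7.png

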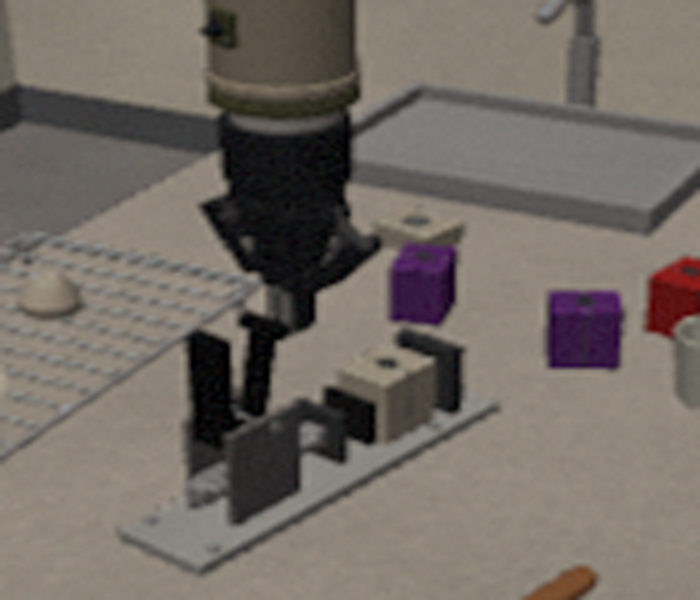

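send_rows(grip=[255,255,255,255,255], offset=[[0,0,-10],[0,0,-18],[0,0,-26],[0,0,-31],[0,0,-31]], twist=[0,0,0,0,0])

```text
clock: 12.3
position: [0.5608, 0.0785, 0.1444]
ee_rot: [0.552, 0.443, -0.551, 0.443]
ft_force: [0.2, -3.0, 1.5]
grip_width: -0.003
```

```bash
python3 - <<'E'
from h import *
st();viewer.camera("wrist");st();im,d,K,R,t=cam("side");cv2.imwrite("pics/s8.png",cv2.resize(im[110:260,180:320],None,fx=5,fy=4,interpolation=cv2.INTER_CUBIC))
E
```

```text
clamp x,y,z mm [ 41.2  -0.9 144.4] Fx -2.89 Fy -0.81 Fz 1.52 t 12.3 w -0.0034628487069698808
clamp x,y,z mm [ 40.9  -0.7 144.3] Fx -3.08 Fy -1.24 Fz 1.13 t 12.35 w -0.0010521815992769825
```

View pics/s8.png

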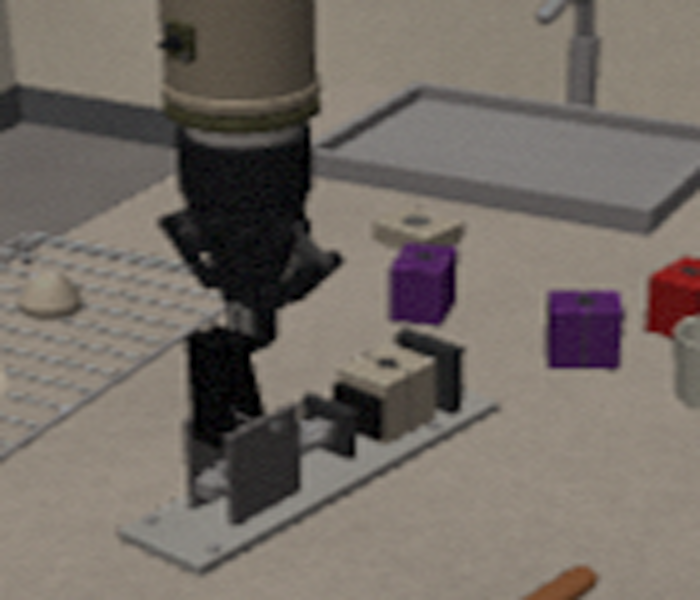

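send_rows(grip=[255,255,255,255,255], offset=[[0,0,10],[0,0,20],[0,0,31],[0,0,31],[0,0,31]], twist=[0,0,0,0,0])

```text
clock: 12.82
position: [0.5534, 0.0453, 0.1443]
ee_rot: [-0.552, -0.442, 0.552, -0.442]
ft_force: [-0.0, -0.5, -0.1]
grip_width: 0.001
```

send_rows(grip=[255,255,255,255,255], offset=[[0,0,-10],[0,0,-18],[0,0,-26],[0,0,-31],[0,0,-31]], twist=[0,0,0,0,0])

```text
clock: 13.23
position: [0.5608, 0.0785, 0.1444]
ee_rot: [0.552, 0.443, -0.551, 0.443]
ft_force: [1.3, -1.8, 2.3]
grip_width: 0.003
```

```bash
python3 - <<'E'
from h import *
st();im,d,K,R,t=cam("side");cv2.imwrite("pics/s9.png",cv2.resize(im[190:260,220:290],None,fx=8,fy=8,interpolation=cv2.INTER_CUBIC));st()
E
```

```text
clamp x,y,z mm [ 41.2  -0.9 144.4] Fx -1.45 Fy -1.66 Fz 2.26 t 13.23 w 0.0030967570492908686
clamp x,y,z mm [ 40.9  -0.7 144.3] Fx -2.58 Fy -0.5 Fz 2.11 t 13.28 w -0.0010483752379579106
```

View pics/s9.png

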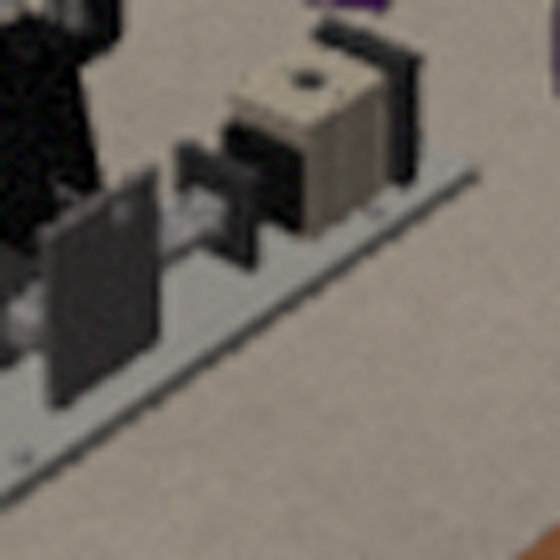

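send_rows(grip=[255,255,255,255,255], offset=[[0,0,10],[0,0,20],[0,0,31],[0,0,31],[0,0,31]], twist=[0,0,0,0,0])

```text
clock: 13.7
position: [0.5535, 0.0453, 0.1443]
ee_rot: [-0.552, -0.442, 0.552, -0.442]
ft_force: [-0.1, -1.0, -0.2]
grip_width: -0.004
```

send_rows(grip=[255,255,255,255,255], offset=[[0,0,-10],[0,0,-18],[0,0,-26],[0,0,-31],[0,0,-31]], twist=[0,0,0,0,0])

```text
clock: 14.12
position: [0.5608, 0.0784, 0.1445]
ee_rot: [0.552, 0.443, -0.551, 0.443]
ft_force: [0.5, -2.9, 2.7]
grip_width: 0.001
```

```bash
python3 - <<'E'
from h import *
st();im,d,K,R,t=cam("side");cv2.imwrite("pics/s10.png",cv2.resize(im[190:260,220:290],None,fx=8,fy=8,interpolation=cv2.INTER_CUBIC));st()
E
```

```text
clamp x,y,z mm [ 41.2  -0.9 144.5] Fx -2.71 Fy -1.08 Fz 2.74 t 14.12 w 0.0007577327792594142
clamp x,y,z mm [ 40.7  -0.9 144.4] Fx -3.58 Fy -0.51 Fz 2.44 t 14.17 w -0.0007619035004932655
```

View pics/s10.png

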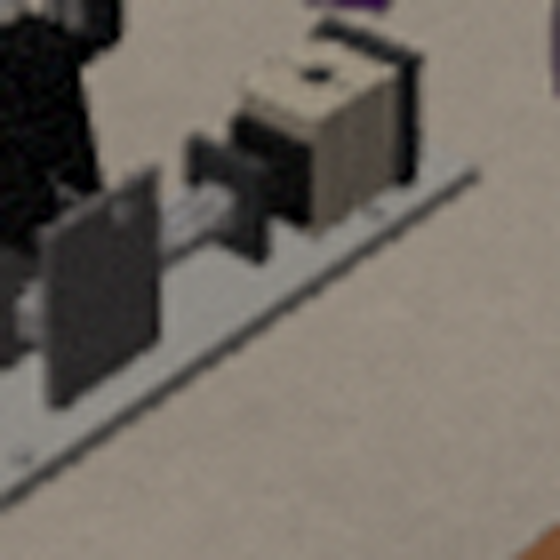

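The pad is pushing the mould, which has nearly closed the gap to the fixed jaw.

send_rows(grip=[255,255,255,255,255], offset=[[0,0,10],[0,0,20],[0,0,31],[0,0,31],[0,0,31]], twist=[0,0,0,0,0])

```text
clock: 14.58
position: [0.5534, 0.0454, 0.1443]
ee_rot: [-0.552, -0.442, 0.552, -0.442]
ft_force: [0.2, 0.2, -0.1]
grip_width: 0.002
```

send_rows(grip=[255,255,255,255,255], offset=[[0,0,-10],[0,0,-18],[0,0,-26],[0,0,-31],[0,0,-31]], twist=[0,0,0,0,0])

```text
clock: 15.0
position: [0.5607, 0.0767, 0.1448]
ee_rot: [-0.551, -0.441, 0.552, -0.443]
ft_force: [-3.3, -10.5, 7.2]
grip_width: -0.002
```

```bash
python3 - <<'E'
from h import *
st();im,d,K,R,t=cam("side");cv2.imwrite("pics/s11.png",cv2.resize(im[190:260,220:290],None,fx=8,fy=8,interpolation=cv2.INTER_CUBIC));st();viewer.camera("side");st()
E
```

```text
clamp x,y,z mm [ 39.5  -1.2 144.8] Fx -10.94 Fy 0.99 Fz 7.23 t 15.0 w -0.0017907644377777425
clamp x,y,z mm [ 39.1  -1.2 144.8] Fx -10.56 Fy 2.04 Fz 8.21 t 15.05 w -0.00037801060333394045
clamp x,y,z mm [ 38.8  -1.3 144.8] Fx -11.0 Fy 2.15 Fz 8.35 t 15.1 w -3.3996495537370484e-06
```

View pics/s11.png

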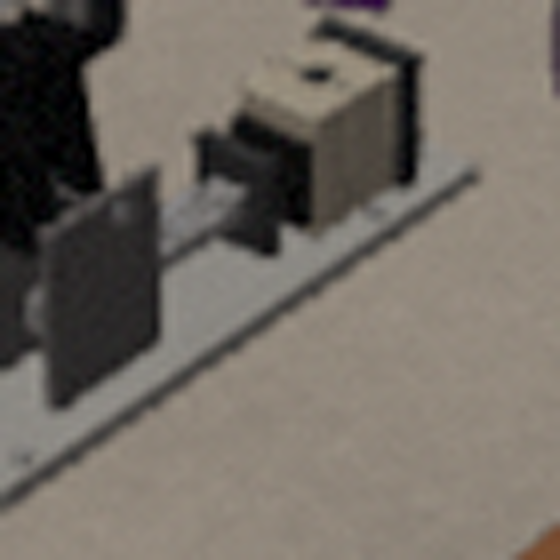

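Stiffening now: 11 N at the bar, about 23 N at the pad. I let it spring back, then squeeze carefully towards 15–16 N.

send_rows(grip=[255,255,255,255,255], offset=[[0,0,10],[0,0,20],[0,0,31],[0,0,31],[0,0,31]], twist=[0,0,0,0,0])

```text
clock: 15.52
position: [0.5535, 0.0463, 0.1442]
ee_rot: [0.552, 0.442, -0.552, 0.442]
ft_force: [0.8, 0.4, -0.1]
grip_width: -0.001
```

send_rows(grip=[255,255,255,255,255], offset=[[0,0,-8],[0,0,-14],[0,0,-20],[0,0,-22],[0,0,-22]], twist=[0,0,0,0,0])

```text
clock: 15.93
position: [0.5586, 0.0658, 0.145]
ee_rot: [-0.551, -0.441, 0.553, -0.443]
ft_force: [-5.9, -14.5, 11.3]
grip_width: 0.004
```

```bash
python3 - <<'E'
from h import *
st();viewer.camera("side");st();viewer.camera("side");st()
E
```

```text
clamp x,y,z mm [ 28.4  -1.5 145. ] Fx -15.46 Fy 2.58 Fz 11.31 t 15.93 w 0.004087097009390575
clamp x,y,z mm [ 28.3  -1.5 145. ] Fx -14.36 Fy 2.62 Fz 11.05 t 15.98 w 0.0005286817482115417
clamp x,y,z mm [ 28.2  -1.5 145. ] Fx -15.34 Fy 2.78 Fz 10.91 t 16.03 w 0.0006692332144105779
```

send_rows(grip=[255,255,255,255,255], offset=[[0,0,-1],[0,0,-2],[0,0,-3],[0,0,-3],[0,0,-3]], twist=[0,0,0,0,0])

```text
clock: 16.45
position: [0.5591, 0.0678, 0.1451]
ee_rot: [-0.551, -0.44, 0.554, -0.443]
ft_force: [-8.2, -16.4, 12.7]
grip_width: 0.002
```

```bash
python3 - <<'E'
from h import *
st();viewer.camera("side");st();viewer.camera("side");st()
E
```

```text
clamp x,y,z mm [ 30.5  -1.5 145.1] Fx -17.81 Fy 4.46 Fz 12.75 t 16.45 w 0.0017677240968696504
clamp x,y,z mm [ 30.5  -1.6 145.2] Fx -18.24 Fy 3.99 Fz 13.58 t 16.5 w -0.0031606148058183556
clamp x,y,z mm [ 30.5  -1.5 145.1] Fx -17.35 Fy 4.5 Fz 12.86 t 16.55 w -0.003159165194062412
```

About 17.5 N at the bar, within the 14–18 N window, so I stop here, let the trigger spring back and withdraw.

send_rows(grip=[255,255,255,255,255], offset=[[0,0,10],[0,0,20],[0,0,28],[0,0,28],[-30,0,28]], twist=[0,0,0,0,0])

```text
clock: 16.97
position: [0.5501, 0.0433, 0.1697]
ee_rot: [-0.55, -0.444, 0.554, -0.44]
ft_force: [0.3, 0.2, -0.3]
grip_width: -0.002
```

send_rows(grip=[255,255,255,255,255], offset=[[-30,0,0],[-60,0,0],[-90,0,0],[-100,0,30],[-100,0,60]], twist=[0,0,0,0,0])

```text
clock: 17.38
position: [0.5412, -0.0124, 0.2777]
ee_rot: [0.552, 0.443, -0.549, 0.445]
ft_force: [0.2, -0.8, -0.4]
grip_width: 0.002
```

send_rows(grip=[255,255,255,255,255], offset=[[0,0,0],[0,0,0],[0,0,0],[0,0,0],[0,0,0]], twist=[0,0,0,0,0])

```text
clock: 17.8
position: [0.5399, -0.0135, 0.2741]
ee_rot: [0.551, 0.443, -0.551, 0.443]
ft_force: [0.7, 0.8, -0.3]
grip_width: 0.0
```

```bash
python3 - <<'E'
from h import *
st();im,d,K,R,t=cam("wrist");cv2.imwrite("pics/w12.png",im)
for n,(u,v) in {}.items():pass
p=cloud(d,K,R,t);np.savez("w12.npz",im=im,d=d,K=K,R=R,t=t)
im2,_,_,_,_=cam("side");cv2.imwrite("pics/s12.png",cv2.resize(im2[150:280,180:330],None,fx=5,fy=4.5,interpolation=cv2.INTER_CUBIC))
E
```

```text
clamp x,y,z mm [-53.   -0.4 274.1] Fx 0.94 Fy -0.47 Fz -0.25 t 17.8 w 0.0003030289954255306
```

View pics/w12.png

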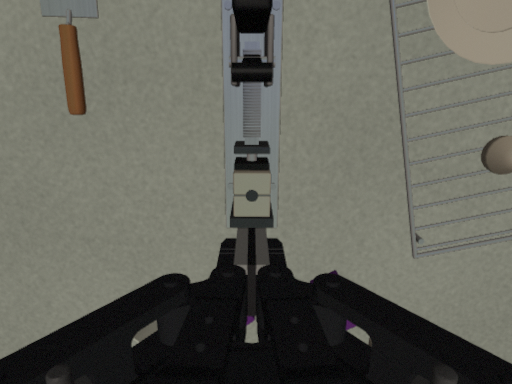

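View pics/s12.png

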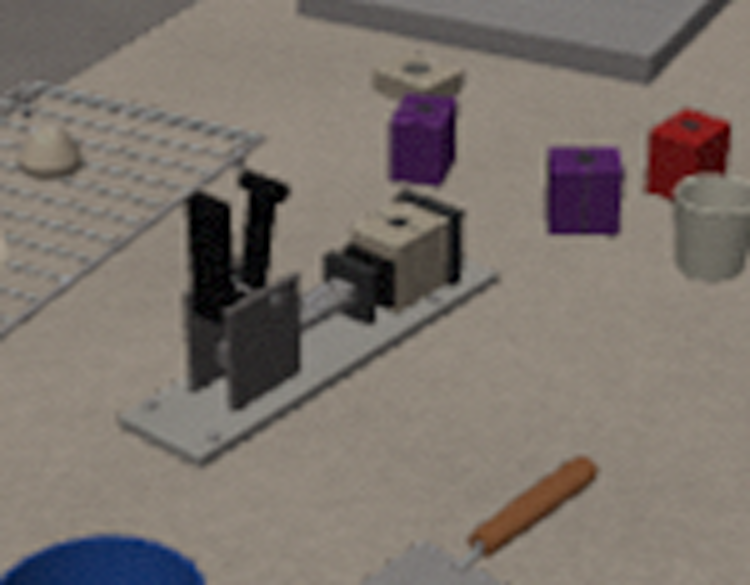

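Released. The mould (252,196) sits between the pad (252,163) and the fixed jaw (252,221), and the trigger is back at rest. I now estimate the held force from the pad spring's compression, comparing before and after.

```bash
python3 - <<'E'
from h import *
def prof(f,cu,r0,r1):
    z=np.load(f);d=z["d"];p=cloud(d,z["K"],z["R"],z["t"])
    for r in range(r0,r1):
        X=np.median(p[r,cu-12:cu-5],axis=0) ; c=(X[:2]-O)@ax*1000
        print(r,round(c,1),round(X[2]*1000,1),end=" | ")
    print()
prof("w4.npz",247,84,126);prof("w12.npz",252,138,172)
z=np.load("w12.npz");u,v=252,196;X=w(u,v,z["d"][v,u],z["K"],z["R"],z["t"]);print("pour",X,(X[:2]-O)@ax,(X[:2]-O)@ay)
E
```

```text
84 -1.7 11.2 | 85 -2.8 12.5 | 86 -3.8 11.4 | 87 -4.9 12.0 | 88 -6.5 62.5 | 89 -7.4 62.3 | 90 -8.3 62.7 | 91 -9.3 62.4 | 92 -10.2 62.3 | 93 -11.1 62.5 | 94 -12.1 62.5 | 95 -13.0 62.6 | 96 -14.6 11.3 | 97 -15.7 12.0 | 98 -16.8 11.2 | 99 -17.9 11.5 | 100 -18.9 11.9 | 101 -20.0 12.2 | 102 -21.2 11.6 | 103 -22.3 11.1 | 104 -23.4 11.2 | 105 -24.4 11.7 | 106 -25.6 11.2 | 107 -26.7 11.2 | 108 -27.8 11.5 | 109 -28.9 10.7 | 110 -30.0 11.1 | 111 -31.2 11.4 | 112 -32.2 10.9 | 113 -33.4 11.7 | 114 -33.5 25.1 | 115 -33.6 41.1 | 116 -33.5 56.5 | 117 -34.3 59.2 | 118 -35.2 59.8 | 119 -36.3 59.0 | 120 -37.3 59.2 | 121 -38.3 59.3 | 122 -39.2 59.6 | 123 -40.3 60.1 | 124 -41.2 59.0 | 125 -46.9 11.5 | 
138 -37.1 11.7 | 139 -38.7 11.6 | 140 -39.8 11.9 | 141 -39.9 19.3 | 142 -40.0 27.8 | 143 -40.0 36.4 | 144 -40.3 42.9 | 145 -40.5 50.1 | 146 -40.5 57.0 | 147 -40.8 62.3 | 148 -41.9 62.1 | 149 -43.0 62.5 | 150 -44.0 62.3 | 151 -45.2 62.3 | 152 -46.4 61.8 | 153 -47.4 63.0 | 154 -58.0 11.8 | 155 -59.3 11.5 | 156 -60.7 11.1 | 157 -59.8 21.8 | 158 -59.9 27.8 | 159 -59.8 34.1 | 160 -59.7 39.7 | 161 -60.2 45.0 | 162 -59.7 51.6 | 163 -59.7 56.3 | 164 -60.5 59.2 | 165 -61.4 59.7 | 166 -62.7 60.0 | 167 -63.9 59.5 | 168 -65.2 59.5 | 169 -66.3 59.6 | 170 -67.5 58.5 | 171 -67.8 62.0 | 
pour [ 0.53179894 -0.05378576  0.07201458] -0.09415606273999605 -0.00120299963401877
```

```bash
python3 - <<'E'
from h import *
for f,rs,cu in(("w4.npz",range(186,216,2),247),("w12.npz",range(170,232,2),252)):
    z=np.load(f);d=z["d"];p=cloud(d,z["K"],z["R"],z["t"])
    for r in rs:
        X=np.median(p[r,cu-14:cu-9],axis=0);print(r,round((X[:2]-O)@ax*1000,1),round(X[2]*1000,1),end=" | ")
    print()
# trigger bar & fixed cams
im,d,K,R,t=cam("scene");cv2.imwrite("pics/sc13.png",cv2.resize(im[130:310,110:440],None,fx=2.4,fy=2.4))
st()
im,d,K,R,t=cam("wrist");np.savez("w13.npz",im=im,d=d,K=K,R=R,t=t);p=cloud(d,K,R,t)
for r in range(170,232,4):
    X=np.median(p[r,238:243],axis=0);print(r,round((X[:2]-O)@ax*1000,1),round(X[2]*1000,1),end=" | ")
E
```

```text
186 -102.8 71.9 | 188 -105.0 71.5 | 190 -107.4 71.0 | 192 -119.8 38.2 | 194 -119.7 45.6 | 196 -120.1 52.2 | 198 -119.9 60.2 | 200 -119.8 65.9 | 202 -120.0 72.2 | 204 -121.2 74.6 | 206 -123.7 74.1 | 208 -125.7 74.5 | 210 -127.8 74.7 | 212 -130.2 74.6 | 214 -156.8 11.6 | 
170 -67.7 58.3 | 172 -67.9 66.4 | 174 -69.0 71.4 | 176 -71.2 71.5 | 178 -73.5 71.3 | 180 -75.6 71.2 | 182 -78.1 71.7 | 184 -80.4 71.4 | 186 -82.6 72.0 | 188 -85.1 70.5 | 190 -86.9 72.3 | 192 -89.7 71.1 | 194 -92.0 71.5 | 196 -94.6 70.6 | 198 -96.5 71.8 | 200 -99.3 71.1 | 202 -101.6 71.2 | 204 -103.8 71.5 | 206 -106.4 71.8 | 208 -108.9 71.0 | 210 -111.3 71.4 | 212 -113.6 71.4 | 214 -116.0 71.2 | 216 -118.4 71.5 | 218 -120.0 73.5 | 220 -121.9 74.6 | 222 -124.9 73.5 | 224 -126.9 74.5 | 226 -129.5 74.6 | 228 -42.4 278.0 | 230 -42.3 280.8 | 
clamp x,y,z mm [-53.7  -0.6 274.2] Fx -0.55 Fy -0.71 Fz 0.22 t 17.95 w -0.00042445882235615215
170 -67.9 60.2 | 174 -69.8 71.2 | 178 -74.2 71.7 | 182 -78.9 70.8 | 186 -83.6 71.4 | 190 -87.9 71.2 | 194 -93.3 69.9 | 198 -97.3 71.8 | 202 -102.2 71.4 | 206 -107.0 71.5 | 210 -112.0 70.9 | 214 -116.6 71.2 | 218 -120.2 74.7 | 222 -125.0 74.0 | 226 -130.2 74.3 | 230 -43.2 280.2 |
```

View pics/sc13.png

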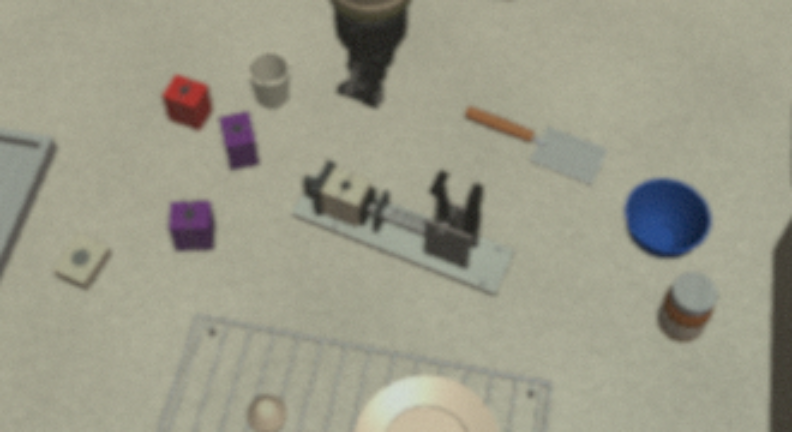

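The fixed jaw's face reads −119.9 mm in my frame against a nominal −115, so my origin was about 5 mm off. Corrected for that, the mould is at x ≈ −89 mm, flush with the jaw. The pad spring is compressed about 8 mm, so the held force is about 32 N. Nothing else has moved, so I hand in.

```bash
python3 - <<'E'
from h import *
print(manip.hand_in());st()
E
```

```text
the job is handed in; nothing more can be done
None
the job is handed in; nothing more can be done
```

The off-white mould is standing upright on the clamp's bed, seam facing the jaws, and the clamp is holding it firmly. I handed the job in at about 18 s. No verdict was reported.

- **Placing:** I gripped the mould by its 42 mm faces, set it between the jaws and let go of it before squeezing.
- **Squeezing:** I squeezed the trigger six times and let it spring back each time. The force at the bar was about 3 N while the jaw ran free, 11 N on the fifth squeeze, and 17–18 N on the last, just under the top of the 14–18 N window. The first squeeze ran into the trigger's hard stop for a moment (19 N), but the pad was still clear of the mould then.
- **Last checks:**
  - The mould is flush with the fixed jaw, with its centre at about x = −89 mm and y = −1 mm.
  - The pad spring is compressed about 8 mm, so the held force is about 32 N.
  - The trigger is back at rest, the arm is clear, and the other things on the bench look unmoved.
- **One disagreement:** my estimate of the clamp's origin was about 5 mm off along its length. The fixed jaw's face read −120 mm instead of −115 mm. Corrected for this, the mould was first set down at about x = −77 mm, still within the allowed range, and the final position above includes the correction.

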